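# Lock the turntable on its drive spindle with a ring pin

### The job

Lock the turntable onto its drive spindle: take the steel lock pin from its cradle, feel its point gently into the square hole in the front of the spindle (the spindle's height differs from time to time, so do not force it) and push it through until its head is fully home against the spindle. Then swing its wire ring over the top of the spindle and right down until it lies flat around it, and let go. Press only gently all along, since leverage multiplies what the drive feels, and leave the plate, pitcher, spoon and whisk where they are.

Things in the scene. Friction and masses are not known exactly. Their poses are not given: they have to be found in the camera images.
- drive: Turntable drive, fixed to the bench: white housing 170 x 170 x 30 mm high, aluminium disc (radius 75, top 36 mm above the bench), dark hub (radius 21, top 45 mm), square spindle upright in the middle. Origin: on the spindle's axis at bench height; z up; +x from the front (facing roughly to the robot, small black knob) to the back. Over 50 N of contact force on it fails.
- spindle_foot (a point): Point on the spindle's axis, fixed to the drive, 45 mm above the bench (axes as the drive). Spindle: dark steel, 22 x 22 mm square, flat faces at x = -11 (front) and +11 mm, y = -11 and +11 mm. A square hole 10.6 x 10.6 mm with sharp edges runs right through it along x at y = 0. The pin goes in from the front, moving along +x.
- drive_front (a point): Middle of the housing's front top edge, 85 mm in front of the spindle's axis, 30 mm above the bench. The spindle floats in the drive: its hole axis lies 58 to 78 mm above the bench, differently each time; NO pose here tells it: feel or see it. Its flat top is always 20 mm above the hole axis. It is stiff and slips only above about 60 N.
- cradle: Aluminium stand fixed to the bench: foot 100 x 60 x 8 mm, upright rib along x (8 mm thick, top 40.5 mm above the bench) on which the pin lies; two 5 mm cheeks beside the pin's shank (x = +6 to +26 mm) reach 47 mm above the bench. Origin: centre of the underside; z up; x the way the pin points. The rib is narrower than the pin's grip: fingers can straddle it.
- pin_grip (a point): Centre of the grip of the loose steel lock pin (70 to 120 g), which lies level in the cradle; axes of the pin: +x to its point, z up. Grip: flat-sided block 30 long (x), 14 wide (y), 18 mm high, to be pinched across y from above. Ahead of it the head block, 10 long, 20 wide, 18 mm high, ends in the flat shoulder.
- pin_shoulder (a point): Point on the shank axis at the shoulder, where head meets shank, 25 mm ahead of and 4.5 mm below pin_grip; axes of the pin. The shank is 9 x 9 mm square, 30 mm long, then a 6 mm conical nose (7.2 mm across at the end). Pressing on the ring levers the pin in the hole two- to threefold. Fully home, the shoulder lies against the spindle's front face.
- pin_point (a point): Tip of the pin's nose, on the shank axis, 36 mm ahead of the shoulder.
- ring (a joint): Angle (rad) of the pin's wire ring: a loop of 4 mm wire, 38 mm wide (30 inside), hinged about the pin's y on the shank axis 5 mm behind the shoulder; its cross bar is 48 mm from the hinge. 1.57 = upright; 0 = flat along the shank, round the spindle, at a springy stop. Starts at 1.15 to 1.5. Stiff hinge, 0.04 N m (0.8 N at the bar): stays where left. Rubbing on the bar can drag the pin back.
- plate: White ceramic plate, 170 mm across, 20 mm high; origin at the centre of its underside. To be left alone.
- pitcher: White plastic pitcher with a handle, 110 mm across, 190 mm high; origin at the centre of its underside. To be left alone.
- spoon: Bamboo spoon, 260 mm long; to be left alone.
- whisk: Steel balloon whisk, about 265 mm long; to be left alone.

How it is judged (in metres and radians):
On the way, in this order (a step that is already met when the one before it is completed fails the run):
1. the pin is through the spindle's hole with its head home against the front face (x of pin_shoulder in the frame of drive between -0.0145 and -0.0085 m and y of pin_shoulder in the frame of drive between -0.004 and 0.004 m and z of pin_shoulder in the frame of drive between 0.055 and 0.0805 m and angle between the x axis of pin_shoulder and the x axis of drive, either way round below 0.15 rad and x of pin_point in the frame of drive above 0.018 m), for 0.2 s.
2. the ring has been swung over the spindle and lies flat around it (all of step 1 and value of joint ring below 0.12 rad), for 0.2 s.
At the end, for the whole second after the job is handed in: The pin is at rest through the spindle's hole: shoulder within 3.5 mm of the spindle's front face, at the spindle's centre line within 4 mm, pointing along the hole within 0.15 rad; the ring lies down within 0.12 rad of flat (all of step 2 and linear speed of pin below 0.02 m/s); the robot touches nothing.
It fails at once if the pin or its ring is pressed against the drive with more than 50 N (contact force between pin and drive above 50 N).
It fails at once if the robot presses on the drive with more than 50 N (contact force between any of the fingers, the arm and drive above 50 N).
It fails at once if a bystander is moved more than 25 mm (distance of any of plate, pitcher, spoon, whisk from where it was at the start of the episode above 0.025 m).
It also fails if it takes over 72 s, if anything falls off the work surface, if the arm or the gripper's body presses on something with over 40 N, if the wrist force passes 120 N, or if a joint passes its speed limit or range.

### The arm

A 6-joint arm with a two-finger parallel gripper is mounted at the origin on the work surface. World frame = base frame: x ahead of the robot, y to its left, z up, the work surface at z = 0. Lengths are in mm, angles in rad, forces in N, time in s.
With the tool pointing down it reaches from about 400 to 825 mm from the base axis. Payload 7 kg.
Tool frame: the origin (TCP) lies at the very end of the fingers, on their centre line; the grasp point (between the pads) lies 19 mm behind it; x points along the fingers, z is the direction in which the jaws open and shut, and the axes are right-handed (so a half turn about x gives the same grasp; the last joint's range is limited). The gripper opens to 88 mm and grips with 3 to 60 N. Pads are 19 mm wide; open, the fingers measure 130 mm over their backs; the gripper's body (78 mm by 193 mm) begins 47 mm behind the grasp point.
Start: joints at [1.454, 0.359, 0.012, 0, -1.224, -0.288], TCP at [265.845, 620.421, 226.561] pointing down, gripper open.
Joint ranges: [-3.07, 3.07], [-1.43, 2.12], [-1.02, 1.25], [-3.03, 1.67], [-3.05, -0], [-3.03, 3.03]. Speed limits (rad/s): [2.39, 2.39, 3.01, 3.14, 3.14, 3.14].

### API

Orientations are given as a rotation vector (axis times angle).
In Python, from station import robot gives the robot as it stands.
- The arm moves only by the shell command python3 -m inch 'ROWS'. ROWS is JSON, a list that holds one entry, the list of rows, each a list of 7 numbers: the shift along the tool's x, y, z in m, then the turn, a rotation vector about the tool's x, y, z in rad, then the closure, from 0 (fully open) to 1 (shut). In form: [[[dx, dy, dz, rx, ry, rz, jaw], ...]]. A call has 1 to 10 rows; each row shifts and turns the commanded pose from where the row before left it, along the tool's axes as they then stand; what a row does not reach is not made up. A row lasts 1/10 s, in which the tool goes at most 50 mm and 8.59 degrees, less where a joint would pass 70% of its speed; a pose out of reach is approached as far as the arm can. A call is refused whole if a number of a shift passes 0.05 or a number of a turn 0.15, either way. A call with a gripper value outside its range is refused whole. The fingers move at their own pace and stop on an object; the grip force is fixed at half the most. Time passes only in rows, so rows that do not move let the fingers close. It gives the time, the measured TCP pose, the force and the opening at its end, in the units of the state.
- robot.read_state(): the state, without advancing time (a new reading comes with each control period).
- robot.get_image(name): name is "scene" or "top" or "wrist"; returns (picture, depth): 480x640x3 uint8, red, green, blue; 480x640 float32, mm along the optical axis (not along the pixel's ray), 0 where there is no reading.
- robot.calibration(name): a dict with "fx", "fy", "cx", "cy" (pixels), "rvec" (rotation vector, rad) and "tvec" (3), from world to camera coordinates, as OpenCV has them. Camera axes: x right, y down, z forward; pixel columns grow to the right and rows downward; lengths in mm; the calibration is good to about 2 mm. A picture is of the moment at which its call begins: read the wrist's pose just before it. calibration takes no time and is no camera call; for the wrist camera it gives the pose at the moment of the call.
- robot.close_job(): hands the job in, once; it reports no verdict.
The state is a dict: "t": time; "q": joint angles; "qvel": joint speeds; "tau": joint torques, N m; "eef_pos": TCP position; "orientation": TCP orientation; "ft_force": force on the tool from outside, world axes, zero at the start; "ft_torque": the same for the moment, N m; "gripper_width": opening from 0.0 (shut) to 1.0 (fully open).
Only numpy, scipy, OpenCV 4.12 (cv2) and the standard library are available. Lean on these libraries where they do the work, as an engineer would, in place of code of your own. Each camera call takes 0.05 s, during which the arm holds its last target.

## Working session

There is one attempt and no reset: what is moved stays moved. The work goes in short steps, Python scripts to look and compute and a shell command to move; the robot and the scene stay as the last step left them, time stands still between calls to the robot, and variables do not carry over. Pictures are saved under pics/ and viewed, and the job is handed in when it is done.

```bash
mkdir -p pics; ls; python3 - <<'E'
from station import robot
import cv2
s=robot.read_state();print(s)
for n in ["scene","top","wrist"]:
    c=robot.calibration(n);print(n,c)
    p,d=robot.get_image(n);cv2.imwrite(f"pics/{n}0.png",p[:,:,::-1])
    import numpy as np;np.save(f"pics/{n}0.npy",d)
E
```

```text
pics
{'t': 0.0, 'q': array([ 1.45410535e+00,  3.59406000e-01,  1.10600537e-02, -3.49487200e-04,
       -1.22411427e+00, -2.88111733e-01]), 'qvel': array([ 0.0009269 , -0.00143342,  0.00168136, -0.0002424 , -0.00187217,
        0.00019167]), 'tau': array([ 2.06682082e-03, -5.82715774e+01,  2.93042654e+01,  6.99708447e+00,
        6.80234531e-03, -1.40121192e-04]), 'eef_pos': array([265.66480186, 619.98326587, 225.61097588]), 'orientation': array([ 1.49944391,  0.98852544, -1.50182181]), 'ft_force': array([-0.49108243,  1.2133322 , -0.52462604]), 'ft_torque': array([ 0.02355492, -0.02015605, -0.0522289 ]), 'gripper_width': 1.0018844084210425}
scene {'fx': 534.2650912983454, 'fy': 534.2650912983454, 'cx': 319.9108052403619, 'cy': 241.88119230968434, 'rvec': array([ 0.98615678,  2.45788207, -1.05570644]), 'tvec': array([ 454.40220745, -242.31127575, 1586.65360634])}
top {'fx': 445.9161819477803, 'fy': 445.9161819477803, 'cx': 321.10142946710005, 'cy': 231.404963580296, 'rvec': array([ 2.17189884, -2.20851686,  0.11688409]), 'tvec': array([  3.27227785, 611.67961535, 941.28121893])}
wrist {'fx': 355.4816314579116, 'fy': 355.4816314579116, 'cx': 318.5314533896292, 'cy': 237.9026082134048, 'rvec': array([-1.63568554,  2.4803644 ,  0.34158334]), 'tvec': array([675.71926748, -33.32951986, 388.76139471])}
```

View pics/scene0.png

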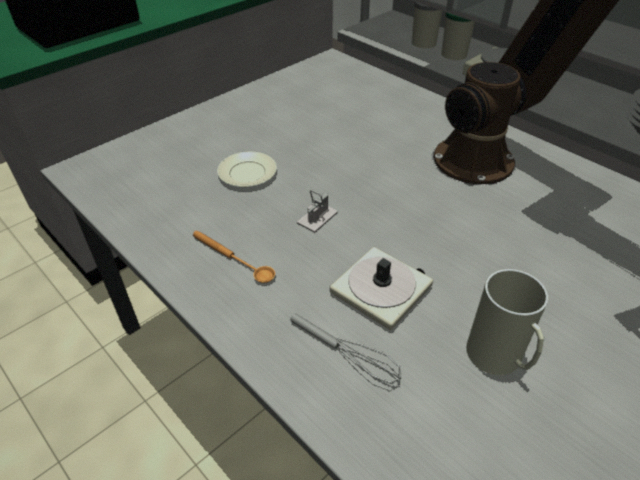

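View pics/top0.png

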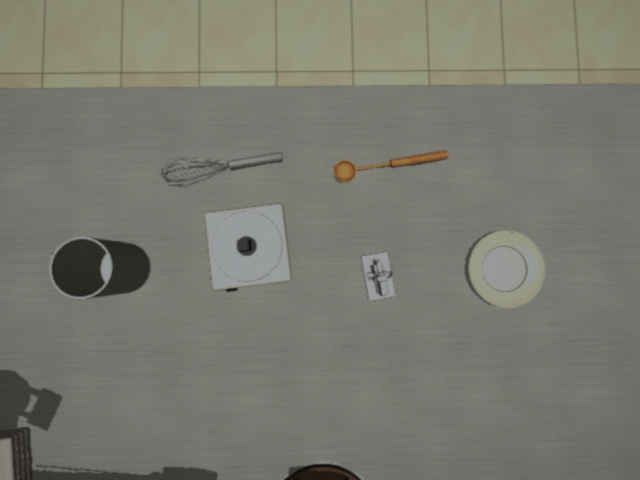

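View pics/wrist0.png

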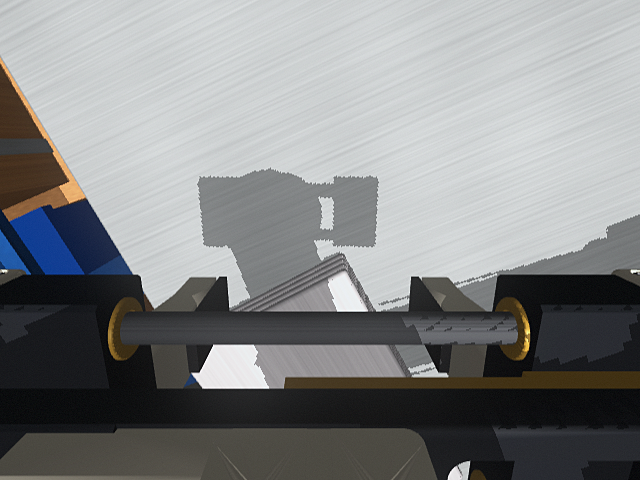

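The scene, as the top picture shows it: drive at about (247,246) with its knob toward the robot at (232,289), cradle and pin at (378,276), plate on the right, pitcher on the left, whisk and spoon behind.

```bash
cat > h.py <<'E'
import numpy as np, cv2
from station import robot
from scipy.spatial.transform import Rotation as R
def ray(c,u,v):
    M=cv2.Rodrigues(np.array(c['rvec']))[0];t=np.array(c['tvec'])
    d=M.T@np.array([(u-c['cx'])/c['fx'],(v-c['cy'])/c['fy'],1.]);o=-M.T@t
    return o,d
def onz(c,u,v,z):
    o,d=ray(c,u,v);return o+d*(z-o[2])/d[2]
def proj(c,P):
    K=np.array([[c['fx'],0,c['cx']],[0,c['fy'],c['cy']],[0,0,1]])
    return cv2.projectPoints(np.array(P,float).reshape(-1,3),np.array(c['rvec']),np.array(c['tvec']),K,None)[0].reshape(-1,2)
def cloud(c,d):
    v,u=np.mgrid[0:480,0:640];M=cv2.Rodrigues(np.array(c['rvec']))[0]
    X=np.stack([(u-c['cx'])/c['fx']*d,(v-c['cy'])/c['fy']*d,d],-1)-np.array(c['tvec'])
    return X@M
def say():
    s=robot.read_state();r=R.from_rotvec(s['orientation']).as_matrix()
    print('t',round(s['t'],2),'pos',s['eef_pos'].round(1),'q',s['q'].round(2),'F',s['ft_force'].round(1),'T',s['ft_torque'].round(2),'w',round(s['gripper_width']*88,1));print(r.round(4))
E
python3 - <<'E'
from h import *
say()
c=robot.calibration('top');p=cv2.imread('pics/top0.png');d=np.load('pics/top0.npy')
X=cloud(c,d)
for n,(x0,x1,y0,y1),z in [('drive',(195,300,195,300),30),('cradle',(350,405,240,310),8)]:
    g=p[y0:y1,x0:x1].min(2)
    zz=X[y0:y1,x0:x1,2];print(n,'zmax',zz.max(),np.median(zz))
    for th in (170,185) if n=='drive' else (150,165):
        m=(g>th).astype(np.uint8)
        m=cv2.morphologyEx(m,cv2.MORPH_CLOSE,np.ones((5,5)))
        cs=max(cv2.findContours(m,0,1)[0],key=cv2.contourArea)
        h=cv2.convexHull(cs)+[x0,y0]
        W=np.array([onz(c,*q[0],z)[:2] for q in h],np.float32)
        print(th,cv2.minAreaRect(W))
cv2.imwrite('pics/a.png',np.hstack([cv2.resize(p[190:310,190:310],(390,390),interpolation=2),cv2.resize(p[240:310,340:410],(390,390),interpolation=2)]))
E
```

```text
t 0.15 pos [265.7 620.1 225.9] q [ 1.45  0.36  0.01 -0.   -1.22 -0.29] F [-0.3  0.3 -0.2] T [-0.01  0.   -0.03] w 88.1
[[-4.000e-04  9.192e-01 -3.939e-01]
 [-1.200e-03 -3.939e-01 -9.192e-01]
 [-1.000e+00  1.000e-04  1.200e-03]]
drive zmax 988.4932186840673 28.547514877715887Traceback (most recent call last):
  File "<stdin>", line 11, in <module>
ValueError: max() iterable argument is empty
```

```bash
python3 - <<'E'
from h import *
c=robot.calibration('top');p=cv2.imread('pics/top0.png');d=np.load('pics/top0.npy')
X=cloud(c,d)
cv2.imwrite('pics/a.png',np.hstack([cv2.resize(p[190:310,190:310],(390,390),interpolation=2),cv2.resize(p[240:310,340:410],(390,390),interpolation=2)]))
for n,(x0,x1,y0,y1),z in [('drive',(195,300,195,300),30),('cradle',(350,405,240,310),8)]:
    g=p[y0:y1,x0:x1].min(2); print(n,np.percentile(g,[5,25,50,75,95]))
    b=np.median(p[y0-20:y0-5,x0:x1].min(2)); print('bench',b)
    for th in (b+15,b+25):
        m=(g>th).astype(np.uint8)
        m=cv2.morphologyEx(m,cv2.MORPH_CLOSE,np.ones((5,5)))
        cs=max(cv2.findContours(m,0,1)[0],key=cv2.contourArea)
        h=cv2.convexHull(cs)+[x0,y0]
        W=np.array([onz(c,*q[0],z)[:2] for q in h],np.float32)
        print(th,cv2.minAreaRect(W))
    P=X[y0:y1,x0:x1].reshape(-1,3)
    for lo,hi in ([20,33],[33,40],[50,120]) if n=='drive' else ([5,20],[32,46],[46,60],[60,120]):
        k=(P[:,2]>lo)&(P[:,2]<hi)
        if k.sum()>3: print(lo,hi,k.sum(),P[k].mean(0).round(1),cv2.minAreaRect(P[k][:,:2].astype(np.float32)),np.percentile(P[k][:,2],[5,50,95]).round(1))
E
```

```text
drive [104. 115. 130. 152. 154.]
bench 116.0
131.0 ((582.1376953125, 152.53219604492188), (163.6121063232422, 164.22019958496094), 6.345178127288818)
141.0 ((582.1815795898438, 152.08001708984375), (161.97813415527344, 161.81072998046875), 6.179305553436279)
20 33 2481 [579.  149.2  29.4] ((579.5430908203125, 151.60922241210938), (176.12600708007812, 170.4739532470703), 5.967374801635742) [25.6 29.6 32.5]
33 40 3414 [581.8 152.1  36. ] ((577.2391967773438, 152.69683837890625), (172.4264678955078, 159.43167114257812), 5.086243152618408) [33.6 36.  38.7]
50 120 163 [581.5 150.1  86.6] ((582.2750244140625, 151.70697021484375), (21.884933471679688, 22.40282440185547), 6.143740653991699) [59.8 91.8 94.6]
cradle [101. 113. 116. 121. 153.]
bench 113.0
128.0 ((513.3203735351562, -130.92617797851562), (98.20082092285156, 58.38176727294922), 8.913589477539062)
138.0 ((513.3491821289062, -130.09263610839844), (97.64830017089844, 56.09450912475586), 8.656221389770508)
5 20 802 [ 513.8 -128.2    7.9] ((506.1727294921875, -118.65895080566406), (110.97766876220703, 100.0151596069336), 13.509051322937012) [ 5.4  7.6 10.7]
32 46 53 [ 525.4 -126.2   42.7] ((510.42120361328125, -131.96115112304688), (73.84719848632812, 28.670381546020508), 25.221818923950195) [34.  44.4 45.7]
46 60 252 [ 508.7 -131.5   53.7] ((511.11578369140625, -130.59776306152344), (74.47222137451172, 35.38312911987305), 22.957603454589844) [46.9 55.6 59.5]
60 120 58 [ 515.8 -130.3   82.7] ((503.5858459472656, -130.41661071777344), (36.76227569580078, 41.49210739135742), 88.77001953125) [60.1 89.2 94.1]
```

View pics/a.png

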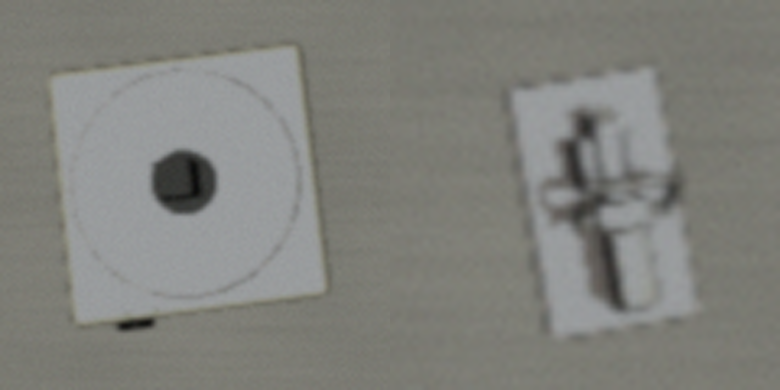

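```bash
python3 - <<'E'
from h import *
s=robot.read_state();T=R.from_rotvec(s['orientation']).as_matrix()
c=robot.calibration('wrist');M=cv2.Rodrigues(c['rvec'])[0]
o=-M.T@c['tvec'];print('cam in tool',T.T@(o-s['eef_pos']));print('cam axes in tool (cols x,y,z)\n',(T.T@M.T).round(3))
E
```

```text
cam in tool [-157.23522622   73.06561399   -1.10532651]
cam axes in tool (cols x,y,z)
 [[ 0.001 -0.271  0.963]
 [ 0.    -0.963 -0.271]
 [ 1.     0.    -0.001]]
```

```bash
python3 -m inch '[[[0,0.038,0.030,0,0,0,0],[0,0.038,0.030,0,0,0,0],[0,0.038,0.030,0,0,0,0],[0,0.038,0.030,0,0,0,0],[0,0.038,0.030,0,0,0,0],[0,0.038,0.030,0,0,0,0],[0,0.038,0.030,0,0,0,0],[0,0.038,0.030,0,0,0,0],[0,0.038,0.030,0,0,0,0],[0,0.038,0.030,0,0,0,0]]]'; python3 -m inch '[[[0,0.038,0.030,0,0,0,0],[0,0,0,-0.128,0,0,0],[0,0,0,-0.128,0,0,0],[0,0,0,-0.128,0,0,0],[0,0,0,-0.128,0,0,0],[0,0,0,0,0,0,0],[0,0,0,0,0,0,0]]]'
python3 - <<'E'
from h import *
say()
c=robot.calibration('wrist');p,d=robot.get_image('wrist');np.save('pics/w1.npy',d);cv2.imwrite('pics/w1.png',p[:,:,::-1]);np.save('pics/w1c.npy',c,allow_pickle=True)
E
```

```text
t: 1.15
eef_pos: [497.4, 193.2, 226.7]
orientation: [1.501, 0.99, -1.5]
ft_force: [1.4, 0.7, -0.6]
gripper_width: 0.996
t: 1.85
eef_pos: [520.0, 152.4, 226.4]
orientation: [1.132, 1.256, -1.133]
ft_force: [0.5, 0.4, -0.3]
gripper_width: 1.002
t 1.85 pos [520.  152.4 226.4] q [ 0.65  0.14 -0.28 -0.   -1.15  1.03] F [ 0.5  0.4 -0.3] T [-0.06 -0.04  0.03] w 88.2
[[-2.000e-04  9.947e-01  1.033e-01]
 [-1.000e-04  1.033e-01 -9.947e-01]
 [-1.000e+00 -2.000e-04  1.000e-04]]
```

View pics/w1.png

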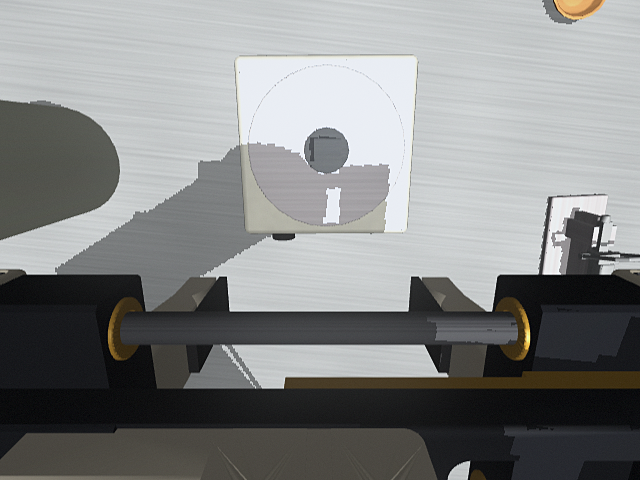

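The wrist view shows the drive: housing corners near (236,56), (416,56), (407,232), (246,232), hub around (327,150), knob at (283,237).

```bash
python3 - <<'E'
from h import *
c=np.load('pics/w1c.npy',allow_pickle=True).item();p=cv2.imread('pics/w1.png');d=np.load('pics/w1.npy')
X=cloud(c,d);Z=X[...,2]
box=np.zeros((480,640),bool);box[110:190,290:365]=1
k=box&(Z>52)
P=X[k];print('spindle z pct',np.percentile(P[:,2],[5,25,50,75,90,97]).round(1),len(P))
t=P[P[:,2]>np.percentile(P[:,2],90)-6];print('top',t.mean(0),np.median(t[:,2]),cv2.minAreaRect(t[:,:2].astype(np.float32)))
# hub circle
hb=box&(abs(Z-45)<3);print('hub',X[hb].mean(0),cv2.minEnclosingCircle(X[hb][:,:2].astype(np.float32)))
h=(Z>22)&(Z<42)
m=np.zeros((480,640),np.uint8);m[40:245,225:430]=h[40:245,225:430]
P=X[m>0];print('housing',cv2.minAreaRect(cv2.convexHull(P[:,:2].astype(np.float32))))
print('disc med z',np.median(X[70:110,300:350,2]))
cv2.imwrite('pics/b.png',np.hstack([cv2.resize(p[105:195,280:370],(400,400),interpolation=0),cv2.applyColorMap(cv2.resize(np.clip((Z[105:195,280:370]-30)*3,0,255).astype(np.uint8),(400,400),interpolation=0),2)]))
# disc circle from edges: gray
g=p.min(2);cnt=[]
E
```

```text
spindle z pct [ 90.3  90.9  91.3  91.9  92.5 383.7] 811
top [583.78311152 153.45714372 102.51538815] 91.33075317096389 ((583.008544921875, 152.9015350341797), (21.826475143432617, 21.71459197998047), 5.914976119995117)
hub [585.2021837  154.39572315  43.95359975] ((583.2427368164062, 153.0272216796875), 20.793725967407227)
housing ((580.3182373046875, 152.86351013183594), (176.16201782226562, 170.19876098632812), 6.265915393829346)
disc med z 35.082646347513204
```

View pics/b.png

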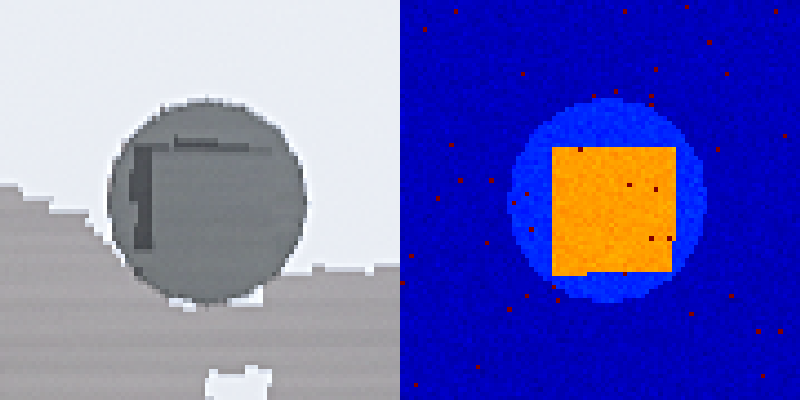

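```bash
python3 -m inch '[[[0,-0.0135,0.0404,0,0,0,0],[0,-0.0135,0.0404,0,0,0,0],[0,-0.0135,0.0404,0,0,0,0],[0,-0.0135,0.0404,0,0,0,0],[0,-0.0135,0.0404,0,0,0,0],[0,-0.0135,0.0404,0,0,0,0],[0,-0.0135,0.0404,-0.05,0,0,0],[0,0,0,0,0,0,0],[0,0,0,0,0,0,0]]]'
python3 - <<'E'
from h import *
say()
c=robot.calibration('wrist');p,d=robot.get_image('wrist');np.save('pics/w2.npy',d);cv2.imwrite('pics/w2.png',p[:,:,::-1]);np.save('pics/w2c.npy',c,allow_pickle=True)
X=cloud(c,d);Z=X[...,2]
cv2.imwrite('pics/b2.png',np.hstack([cv2.resize(p[60:280,220:440,::-1],(400,400),interpolation=0),cv2.applyColorMap(cv2.resize(np.clip(Z[60:280,220:440]*2.4,0,255).astype(np.uint8),(400,400),interpolation=0),2)]))
E
```

```text
t: 2.8
eef_pos: [456.1, -139.6, 226.6]
orientation: [1.096, 1.277, -1.096]
ft_force: [-0.4, 0.0, -0.1]
gripper_width: 0.999
t 2.8 pos [ 456.1 -139.6  226.6] q [ 0.12  0.03 -0.41 -0.   -1.14  1.61] F [-0.4  0.  -0.1] T [ 0.   -0.05 -0.  ] w 88.0
[[ 2.000e-04  9.884e-01  1.518e-01]
 [ 1.000e-04  1.518e-01 -9.884e-01]
 [-1.000e+00  2.000e-04 -1.000e-04]]
```

View pics/b2.png

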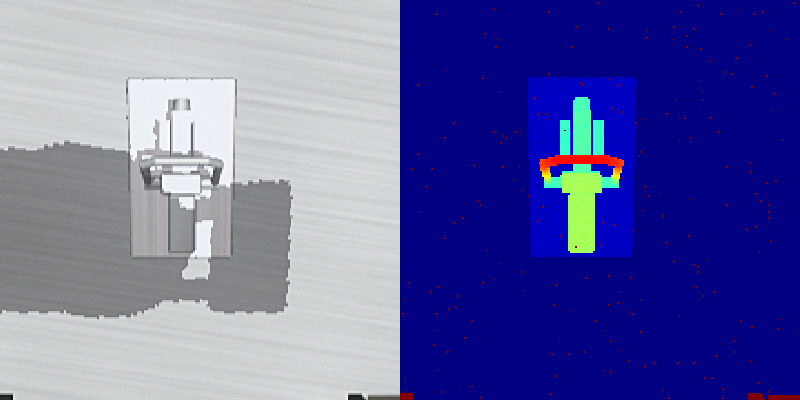

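The pin lies in the cradle with its grip near crop (580,225), its nose up the picture at (580,97), and its ring leaning forward with the bar in red. I'll get the numbers from the depth.

```bash
python3 - <<'E'
from h import *
c=np.load('pics/w2c.npy',allow_pickle=True).item();d=np.load('pics/w2.npy')
X=cloud(c,d);Z=X[...,2]
b=np.zeros((480,640),bool);b[95:205,285:355]=1
def f(n,k):
    P=X[k];r=cv2.minAreaRect(P[:,:2].astype(np.float32));print(n,len(P),P.mean(0).round(1),'z',np.median(P[:,2]).round(2),np.array(cv2.boxPoints(r)).round(1).tolist(),r[1],round(r[2],2))
f('gripblock+head',b&(Z>54)&(Z<61))
row=np.zeros_like(b);row[:167]=1
k=b&(Z>54)&(Z<61)
g=k.copy();g[:172]=0;f('grip',g)
# shank/nose ahead: rows <140
k=b&(Z>38)&(Z<52);k[126:]=0;f('nose+shank',k)
f('bar',b&(Z>75)&(Z<110))
f('foot',b&(Z>4)&(Z<12))
q=np.zeros_like(b);q[60:90,250:400]=1;print('bench z',np.median(Z[q]))
E
```

```text
gripblock+head 746 [ 497.4 -132.7   57.3] z 57.31 [[473.20001220703125, -118.0], [478.6000061035156, -154.1999969482422], [517.2999877929688, -148.39999389648438], [511.79998779296875, -112.19999694824219]] (39.08060073852539, 36.5790901184082) 8.53
grip 402 [ 488.  -134.    57.3] z 57.3 [[474.8999938964844, -129.5], [476.79998779296875, -142.3000030517578], [500.70001220703125, -138.60000610351562], [498.70001220703125, -125.80000305175781]] (24.10980796813965, 12.96790599822998) 8.72
nose+shank 120 [ 544.9 -125.5   47.9] z 48.17 [[539.5, -122.5], [540.7000122070312, -130.5], [551.0, -128.8000030517578], [549.7999877929688, -120.80000305175781]] (10.439092636108398, 8.094977378845215) 8.95
bar 257 [ 521.2 -129.    89.6] z 91.23 [[513.2000122070312, -111.19999694824219], [518.9000244140625, -148.1999969482422], [526.5, -147.10000610351562], [520.7999877929688, -110.0]] (7.661633014678955, 37.48406982421875) 8.76
foot 3979 [ 518.  -129.4    6.9] z 6.92 [[461.0, -107.9000015258789], [470.1000061035156, -167.1999969482422], [567.7999877929688, -152.1999969482422], [558.7000122070312, -92.80000305175781]] (98.87507629394531, 60.07297897338867) 8.75
bench z -0.9227003102148523
```

```bash
python3 -m inch '[[[0,0.0318,-0.0007,0,0,0,0],[0.045,0,0,0,0,0,0],[0.045,0,0,0,0,0,0],[0.045,0,0,0,0,0,0],[0.030,0,0,0,0,0,0],[0.018,0,0,0,0,0,0.3],[0.010,0,0,0,0,0,0.5],[0,0,0,0,0,0,0.65],[0,0,0,0,0,0,0.65]]]'
python3 - <<'E'
from h import *
say()
p,d=robot.get_image('wrist');cv2.imwrite('pics/w3.png',p[:,:,::-1])
E
```

```text
t: 3.75
eef_pos: [488.6, -132.5, 34.3]
orientation: [1.092, 1.279, -1.091]
ft_force: [-0.5, 0.2, 0.0]
gripper_width: 0.7
t 3.75 pos [ 488.6 -132.5   34.3] q [ 0.12  0.3  -0.59  0.   -0.68  1.6 ] F [-0.5  0.2  0. ] T [-0.04 -0.03  0.  ] w 61.6
[[ 9.000e-04  9.875e-01  1.574e-01]
 [-1.000e-04  1.574e-01 -9.875e-01]
 [-1.000e+00  9.000e-04  2.000e-04]]
```

View pics/w3.png

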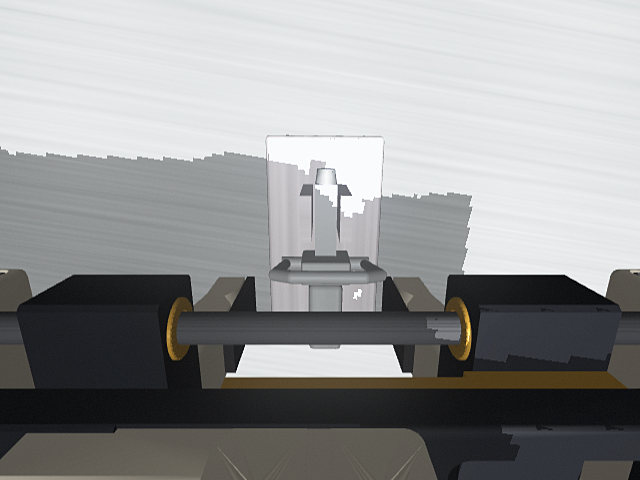

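```bash
python3 -m inch '[[[0,-0.001,0.0015,0,0,0,0.65],[0,0,0,0,0,0,0.65],[0,0,0,0,0,0,0.65]]]'
python3 -c "
from h import *
say()"
```

```text
t: 4.1
eef_pos: [487.3, -134.9, 34.2]
orientation: [1.094, 1.278, -1.092]
ft_force: [0.1, -0.2, -0.2]
gripper_width: 0.388
t 4.1 pos [ 487.3 -134.9   34.2] q [ 0.12  0.3  -0.6   0.   -0.68  1.61] F [ 0.1 -0.2 -0.2] T [-0.12  0.02 -0.03] w 34.1
[[ 1.300e-03  9.877e-01  1.562e-01]
 [ 1.000e-04  1.562e-01 -9.877e-01]
 [-1.000e+00  1.300e-03  1.000e-04]]
```

```bash
python3 -m inch '[[[0,0,-0.0007,0,0,0,0.75],[0,0,0,0,0,0,0.8],[0,0,0,0,0,0,0.9],[0,0,0,0,0,0,1],[0,0,0,0,0,0,1],[0,0,0,0,0,0,1],[0,0,0,0,0,0,1],[0,0,0,0,0,0,1]]]'
python3 -c "
from h import *
say()"
```

```text
t: 4.9
eef_pos: [486.9, -134.1, 33.6]
orientation: [1.093, 1.279, -1.093]
ft_force: [-0.3, -1.8, 2.2]
gripper_width: 0.155
t 4.9 pos [ 486.9 -134.1   33.6] q [ 0.12  0.3  -0.6   0.   -0.67  1.61] F [-0.3 -1.8  2.2] T [-0.27  0.22  0.02] w 13.6
[[ 0.000e+00  9.877e-01  1.566e-01]
 [-1.000e-04  1.566e-01 -9.877e-01]
 [-1.000e+00  0.000e+00  1.000e-04]]
```

```bash
python3 -m inch '[[[-0.005,0,0,0,0,0,1],[-0.02,0,0,0,0,0,1],[-0.045,0,0,0,0,0,1],[-0.03,0,0,0,0,0,1],[0,0,0,0,0,0,1]]]'
python3 -m inch '[[[0,0.0231,-0.043,0,0,0,1],[0,0.0231,-0.043,0,0,0,1],[0,0.0231,-0.043,0,0,0,1],[0,0.0231,-0.043,0,0,0,1],[0,0.0231,-0.043,0,0,0,1],[0,0.0231,-0.043,0.051,0,0,1],[0,0,0,0,0,0,1],[0,0,0,0,0,0,1],[0,0,0,0,0,0,1]]]'
python3 - <<'E'
from h import *
say()
c=robot.calibration('wrist');p,d=robot.get_image('wrist');np.save('pics/w4.npy',d);cv2.imwrite('pics/w4.png',p[:,:,::-1]);np.save('pics/w4c.npy',c,allow_pickle=True)
E
```

```text
t: 5.4
eef_pos: [489.6, -134.0, 138.1]
orientation: [1.095, 1.274, -1.087]
ft_force: [0.4, -0.6, -0.6]
gripper_width: 0.154
t: 6.3
eef_pos: [582.5, 141.8, 132.8]
orientation: [1.129, 1.258, -1.132]
ft_force: [0.1, -0.3, -0.8]
gripper_width: 0.156
t 6.3 pos [582.5 141.8 132.8] q [ 0.56  0.31 -0.28 -0.   -0.98  1.11] F [ 0.1 -0.3 -0.8] T [-0.08  0.06  0.04] w 13.8
[[-1.600e-03  9.944e-01  1.059e-01]
 [-6.000e-04  1.059e-01 -9.944e-01]
 [-1.000e+00 -1.700e-03  5.000e-04]]
```

View pics/w4.png

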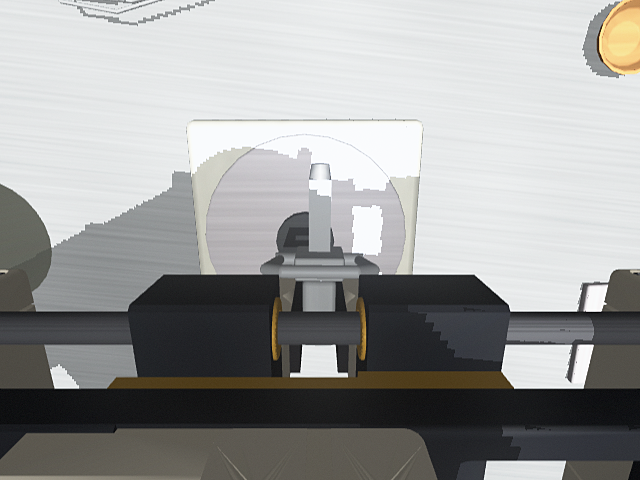

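I computed that shift 100 mm too far (no harm done at this height). I'll move back to the staging point.

```bash
python3 -m inch '[[[0,-0.0333,-0.0036,0,0,0,1],[0,-0.0333,-0.0036,0,0,0,1],[0,-0.0322,-0.0036,0,0,0,1],[0,0,0,0,0,0,1],[0,0,0,0,0,0,1],[0,0,0,0,0,0,1]]]'
python3 - <<'E'
from h import *
say()
s=robot.read_state();T=R.from_rotvec(s['orientation']).as_matrix()
c=robot.calibration('wrist');p,d=robot.get_image('wrist');np.save('pics/w5.npy',d);cv2.imwrite('pics/w5.png',p[:,:,::-1]);np.save('pics/w5c.npy',c,allow_pickle=True)
X=(cloud(c,d)-s['eef_pos'])@T   # tool frame
np.save('pics/w5X.npy',X)
E
```

```text
t: 6.95
eef_pos: [484.6, 142.3, 134.0]
orientation: [1.132, 1.257, -1.13]
ft_force: [-0.1, -0.7, -1.0]
gripper_width: 0.157
t 6.95 pos [484.6 142.3 134. ] q [ 0.68  0.16 -0.49  0.   -0.92  1.  ] F [-0.1 -0.7 -1. ] T [-0.04 -0.03 -0.02] w 13.8
[[ 1.000e-03  9.945e-01  1.052e-01]
 [ 6.000e-04  1.052e-01 -9.945e-01]
 [-1.000e+00  1.000e-03 -5.000e-04]]
```

View pics/w5.png

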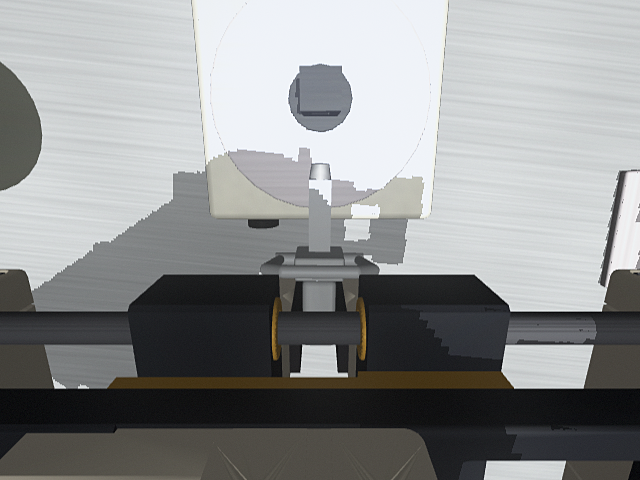

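Both the pin's shank (320, 165–250) and the spindle's top (320,84) are in one view, so I can measure one against the other in the tool frame.

```bash
python3 - <<'E'
from h import *
X=np.load('pics/w5X.npy')
v,u=np.mgrid[0:480,0:640]
def f(n,k):
    P=X[k];q=np.percentile
    print(n,len(P),'x',np.median(P[:,0]).round(2),'y',P[:,1].min().round(1),P[:,1].max().round(1),'z',P[:,2].min().round(2),P[:,2].max().round(2),'mid',((P[:,2].min()+P[:,2].max())/2).round(2)); return P
bx=(u>285)&(u<360)
P=f('spindle top',bx&(v>50)&(v<130)&(X[...,0]>38)&(X[...,0]<48))
r=cv2.minAreaRect(P[:,1:].astype(np.float32));print(r)
f('hub',bx&(v>50)&(v<140)&(abs(X[...,0]-89.9)<2.5))
k=(u>295)&(u<345)&(v>155)&(v<246)&(X[...,0]<0)&(X[...,0]>-30)
f('shank',k)
for a,b in((178,195),(195,210),(210,225),(225,240)):
    f(f'shank{a}',k&(v>=a)&(v<b))
k2=(u>295)&(u<345)&(v>155)&(v<178)&(X[...,0]<0)&(X[...,0]>-30);f('nose',k2)
f('disc',(u>300)&(u<340)&(v>5)&(v<50)&(abs(X[...,0]-98)<6))
f('grip',(u>300)&(u<338)&(v>282)&(v<308)&(X[...,0]<-10)&(X[...,0]>-40))
# fine edges at subpixel in gray, rows through the shank and spindle
E
```

```text
spindle top 1934 x 42.65 y 87.8 110.0 z -11.27 10.83 mid -0.22
((98.86509704589844, -0.22936439514160156), (21.949892044067383, 22.19731903076172), 89.32077026367188)
hub 1320 x 90.05 y 78.2 119.5 z -21.11 20.09 mid -0.51
shank 1775 x -14.75 y 30.3 64.0 z -5.1 3.9 mid -0.6
shank178 372 x -14.89 y 51.8 58.5 z -4.99 3.9 mid -0.55
shank195 329 x -14.82 y 45.6 51.8 z -5.0 3.6 mid -0.7
shank210 328 x -14.91 y 39.4 45.7 z -5.04 3.63 mid -0.7
shank225 325 x -14.91 y 32.9 39.4 z -5.08 3.7 mid -0.69
nose 295 x -13.55 y 58.3 64.0 z -5.02 3.57 mid -0.72
disc 1706 x 99.01 y 129.1 154.6 z -12.63 12.18 mid -0.23
grip 918 x -23.71 y 5.7 17.6 z -8.84 7.15 mid -0.85
```

```bash
python3 -m inch '[[[0.035,0,0.0004,0,0,0,1],[0.030,0,0,0,0,0,1],[0.008,0.010,0,0,0,0,1],[0,0.006,0,0,0,0,1],[0,0,0,0,0,0,1],[0,0,0,0,0,0,1],[0,0,0,0,0,0,1]]]'
python3 - <<'E'
from h import *
say()
s=robot.read_state();T=R.from_rotvec(s['orientation']).as_matrix()
c=robot.calibration('wrist');p,d=robot.get_image('wrist');cv2.imwrite('pics/w6.png',p[:,:,::-1])
X=(cloud(c,d)-s['eef_pos'])@T
np.save('pics/w6X.npy',X)
v,u=np.mgrid[0:480,0:640]
def f(n,k):
    P=X[k]
    if len(P): print(n,len(P),'x',np.median(P[:,0]).round(2),'y',P[:,1].min().round(1),P[:,1].max().round(1),'z',P[:,2].min().round(2),P[:,2].max().round(2),'mid',((P[:,2].min()+P[:,2].max())/2).round(2)); return P
b=(abs(X[...,2])<16)
P=f('spindle top',b&(X[...,1]>60)&(X[...,1]<115)&(X[...,0]<-20)&(X[...,0]>-45))
print(cv2.minAreaRect(P[:,1:].astype(np.float32)))
f('shank',b&(X[...,1]>33)&(X[...,1]<56)&(X[...,0]<0)&(X[...,0]>-25)&(abs(X[...,2])<9))
E
```

```text
t: 7.7
eef_pos: [500.4, 144.3, 61.6]
orientation: [1.132, 1.257, -1.129]
ft_force: [0.3, 0.4, -0.9]
gripper_width: 0.16
t 7.7 pos [500.4 144.3  61.6] q [ 0.66  0.28 -0.54  0.   -0.75  1.02] F [ 0.3  0.4 -0.9] T [-0.09  0.01  0.03] w 14.1
[[ 1.400e-03  9.944e-01  1.059e-01]
 [ 1.000e-03  1.059e-01 -9.944e-01]
 [-1.000e+00  1.500e-03 -9.000e-04]]
spindle top 4472 x -29.73 y 71.9 93.9 z -10.97 11.17 mid 0.1
((82.90585327148438, 0.10300064086914062), (22.12083625793457, 21.92462921142578), 89.94075012207031)
shank 1210 x -14.91 y 33.0 56.0 z -5.05 3.69 mid -0.68
```

View pics/w6.png

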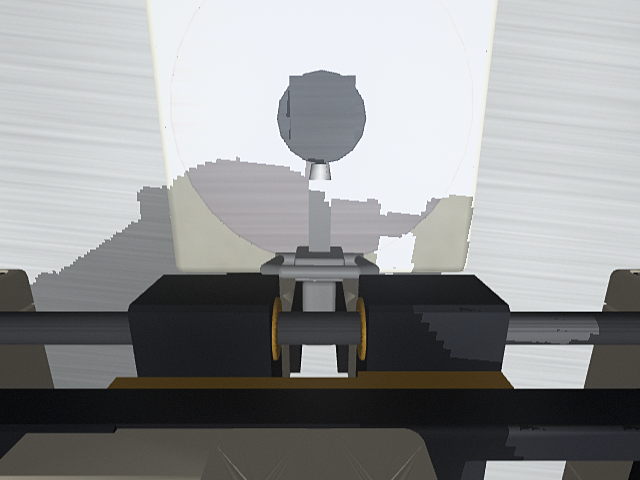

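```bash
python3 -m inch '[[[0.0007,0.002,0.0008,0,0,0,1],[0,0.002,0,0,0,0,1],[0,0,0,0,0,0,1],[0,0,0,0,0,0,1],[0,0,0,0,0,0,1]]]'
cat > lk.py <<'E'
from h import *
say()
s=robot.read_state();T=R.from_rotvec(s['orientation']).as_matrix()
c=robot.calibration('wrist');p,d=robot.get_image('wrist');cv2.imwrite('pics/w_last.png',p[:,:,::-1])
X=(cloud(c,d)-s['eef_pos'])@T
np.save('pics/w_lastX.npy',X)
def f(n,k):
    P=X[k]
    if len(P): print(n,len(P),'x',np.median(P[:,0]).round(2),'y',P[:,1].min().round(1),P[:,1].max().round(1),'z',P[:,2].min().round(2),P[:,2].max().round(2),'mid',((P[:,2].min()+P[:,2].max())/2).round(2)); return P
b=(abs(X[...,2])<16)
P=f('spindle top',b&(X[...,1]>30)&(X[...,1]<115)&(X[...,0]<-24)&(X[...,0]>-36)&(abs(X[...,2])<13))
print(cv2.minAreaRect(P[:,1:].astype(np.float32)))
f('shank',b&(X[...,1]>33)&(X[...,1]<P[:,1].min()-8)&(X[...,0]<0)&(X[...,0]>-25)&(abs(X[...,2])<9))
E
python3 lk.py
```

```text
t: 8.25
eef_pos: [503.9, 143.6, 59.8]
orientation: [1.131, 1.258, -1.131]
ft_force: [0.3, 0.6, -0.6]
gripper_width: 0.154
t 8.25 pos [503.9 143.6  59.8] q [ 0.65  0.29 -0.53 -0.   -0.75  1.02] F [ 0.3  0.6 -0.6] T [-0.01  0.05 -0.02] w 13.6
[[-1.000e-04  9.944e-01  1.060e-01]
 [-1.000e-04  1.060e-01 -9.944e-01]
 [-1.000e+00 -1.000e-04  0.000e+00]]
spindle top 4522 x -31.62 y 68.6 90.5 z -12.01 10.14 mid -0.93
((79.56904602050781, -0.9246501922607422), (21.934343338012695, 22.126386642456055), 0.1225825622677803)
shank 1468 x -14.79 y 33.0 60.6 z -5.07 3.86 mid -0.61
```

```bash
python3 -m inch '[[[0,0,0,0,0,0,1],[0,0,0,0,0,0,1],[0,0,0,0,0,0,1],[0,0,0,0,0,0,1],[0,0,0,0,0,0,1]]]'; python3 lk.py
```

```text
t: 8.8
eef_pos: [504.0, 143.6, 59.9]
orientation: [1.131, 1.258, -1.131]
ft_force: [0.2, -0.8, -1.6]
gripper_width: 0.157
t 8.8 pos [504.  143.6  59.9] q [ 0.65  0.29 -0.53  0.   -0.75  1.02] F [ 0.2 -0.8 -1.6] T [-0.06  0.03 -0.01] w 13.9
[[-0.      0.9944  0.106 ]
 [-0.      0.106  -0.9944]
 [-1.     -0.      0.    ]]
spindle top 4464 x -31.56 y 68.6 90.5 z -11.96 10.18 mid -0.89
((79.56515502929688, -0.8926715850830078), (22.148061752319336, 21.904560089111328), 89.91373443603516)
shank 1465 x -14.83 y 33.0 60.6 z -5.04 3.85 mid -0.59
```

```bash
python3 -m inch '[[[-0.0012,0.002,-0.0003,0,0,0,1],[0,0,0,0,0,0,1],[0,0,0,0,0,0,1],[0,0,0,0,0,0,1],[0,0,0,0,0,0,1],[0,0,0,0,0,0,1],[0,0,0,0,0,0,1]]]'; python3 lk.py
```

```text
t: 9.55
eef_pos: [505.9, 144.1, 61.1]
orientation: [1.131, 1.258, -1.131]
ft_force: [-0.4, -0.0, -0.1]
gripper_width: 0.157
t 9.55 pos [505.9 144.1  61.1] q [ 0.65  0.29 -0.52  0.   -0.76  1.03] F [-0.4 -0.  -0.1] T [0.   0.06 0.  ] w 13.8
[[ 0.      0.9944  0.1061]
 [-0.      0.1061 -0.9944]
 [-1.      0.      0.    ]]
spindle top 4363 x -30.37 y 66.5 88.5 z -11.67 10.43 mid -0.62
((77.49567413330078, -0.6169958114624023), (22.08534812927246, 22.034019470214844), 89.9294204711914)
shank 1354 x -14.85 y 33.0 58.5 z -5.04 3.94 mid -0.55
```

Pin and hole now agree within 0.1 mm both ways. I'll feel forward gently.

```bash
python3 -m inch '[[[0,0.001,0,0,0,0,1],[0,0.001,0,0,0,0,1],[0,0.001,0,0,0,0,1],[0,0.001,0,0,0,0,1],[0,0.001,0,0,0,0,1],[0,0,0,0,0,0,1],[0,0,0,0,0,0,1]]]'; python3 -c "
from h import *
say()"
```

```text
t: 10.3
eef_pos: [510.9, 144.6, 61.0]
orientation: [1.131, 1.258, -1.131]
ft_force: [-0.3, 0.0, -1.3]
gripper_width: 0.158
t 10.3 pos [510.9 144.6  61. ] q [ 0.65  0.3  -0.51 -0.   -0.76  1.03] F [-0.3  0.  -1.3] T [-0.08  0.04 -0.01] w 13.9
[[-0.      0.9944  0.1059]
 [-0.      0.1059 -0.9944]
 [-1.     -0.      0.    ]]
```

```bash
python3 -m inch '[[[0,0.0015,0,0,0,0,1],[0,0.0015,0,0,0,0,1],[0,0.0015,0,0,0,0,1],[0,0.0015,0,0,0,0,1],[0,0.0015,0,0,0,0,1],[0,0,0,0,0,0,1],[0,0,0,0,0,0,1]]]'; python3 lk.py
```

```text
t: 11.0
eef_pos: [518.3, 145.4, 61.0]
orientation: [1.131, 1.258, -1.131]
ft_force: [-1.0, 0.0, -0.7]
gripper_width: 0.157
t 11.0 pos [518.3 145.4  61. ] q [ 0.64  0.31 -0.5  -0.   -0.77  1.04] F [-1.   0.  -0.7] T [-0.01  0.01  0.05] w 13.8
[[-1.000e-04  9.944e-01  1.059e-01]
 [-1.000e-04  1.059e-01 -9.944e-01]
 [-1.000e+00 -1.000e-04  1.000e-04]]
spindle top 4008 x -30.4 y 53.8 75.6 z -11.68 10.37 mid -0.65
((64.70243835449219, -0.6494874954223633), (22.046253204345703, 21.87220001220703), 89.95899200439453)
shank 666 x -14.89 y 33.1 45.8 z -5.07 3.69 mid -0.69
```

```bash
python3 -m inch '[[[0,0.002,0,0,0,0,1],[0,0.002,0,0,0,0,1],[0,0.002,0,0,0,0,1],[0,0.002,0,0,0,0,1],[0,0.002,0,0,0,0,1],[0,0,0,0,0,0,1],[0,0,0,0,0,0,1]]]'; python3 lk.py
```

```text
t: 11.75
eef_pos: [528.3, 146.5, 61.0]
orientation: [1.131, 1.258, -1.131]
ft_force: [0.1, -0.2, -1.0]
gripper_width: 0.158
t 11.75 pos [528.3 146.5  61. ] q [ 0.63  0.32 -0.48 -0.   -0.78  1.05] F [ 0.1 -0.2 -1. ] T [-0.03  0.02 -0.06] w 13.9
[[-2.000e-04  9.944e-01  1.059e-01]
 [-1.000e-04  1.059e-01 -9.944e-01]
 [-1.000e+00 -2.000e-04  1.000e-04]]
spindle top 3845 x -30.44 y 43.8 66.0 z -11.66 10.46 mid -0.6
((54.902809143066406, -0.6066246032714844), (22.154129028320312, 22.114343643188477), 0.050077762454748154)
shank 139 x -14.85 y 33.1 35.8 z -5.05 3.73 mid -0.66
```

```bash
python3 -m inch '[[[0,0.002,0,0,0,0,1],[0,0.002,0,0,0,0,1],[0,0.002,0,0,0,0,1],[0,0.002,0,0,0,0,1],[0,0.002,0,0,0,0,1],[0,0.002,0,0,0,0,1],[0,0,0,0,0,0,1],[0,0,0,0,0,0,1]]]';python3 -m inch '[[[0,0.001,0,0,0,0,1],[0,0.001,0,0,0,0,1],[0,0.0005,0,0,0,0,1],[0,0,0,0,0,0,1]]]'; python3 lk.py
```

```text
t: 12.6
eef_pos: [540.2, 147.7, 61.0]
orientation: [1.131, 1.258, -1.131]
ft_force: [0.1, -0.6, -0.5]
gripper_width: 0.159
t: 13.0
eef_pos: [542.8, 148.1, 61.0]
orientation: [1.131, 1.258, -1.131]
ft_force: [0.1, -0.3, -1.6]
gripper_width: 0.159
t 13.0 pos [542.8 148.1  61. ] q [ 0.61  0.34 -0.44  0.   -0.79  1.06] F [ 0.1 -0.3 -1.6] T [-0.05  0.   -0.03] w 14.0
[[-0.      0.9944  0.106 ]
 [-0.      0.106  -0.9944]
 [-1.     -0.      0.    ]]
spindle top 3504 x -30.31 y 30.0 51.6 z -11.62 10.54 mid -0.54
((40.796783447265625, -0.5440044403076172), (22.14080810546875, 21.591279983520508), 89.92715454101562)
```

View pics/w_last.png

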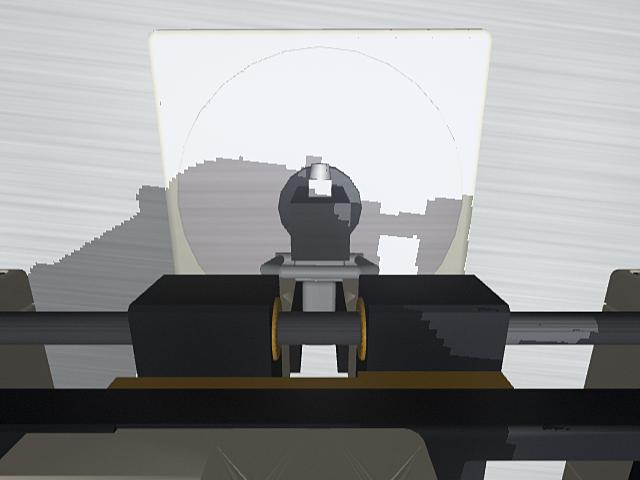

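The nose shows through behind the spindle at (319,170). The last millimetres go by feel.

```bash
python3 -m inch '[[[0,0.0005,0,0,0,0,1],[0,0.0005,0,0,0,0,1],[0,0,0,0,0,0,1],[0,0,0,0,0,0,1]]]';python3 -m inch '[[[0,0.0004,0,0,0,0,1],[0,0,0,0,0,0,1],[0,0,0,0,0,0,1]]]'
```

```text
t: 13.45
eef_pos: [543.7, 148.1, 61.0]
orientation: [1.131, 1.258, -1.131]
ft_force: [-0.3, -0.8, -1.5]
gripper_width: 0.157
t: 13.75
eef_pos: [544.1, 148.2, 61.0]
orientation: [1.131, 1.258, -1.131]
ft_force: [0.2, 0.1, -0.7]
gripper_width: 0.158
```

```bash
python3 -m inch '[[[0,0.0004,0,0,0,0,1],[0,0,0,0,0,0,1],[0,0,0,0,0,0,1]]]'
```

```text
t: 14.05
eef_pos: [544.1, 148.1, 61.0]
orientation: [1.13, 1.258, -1.131]
ft_force: [-2.2, -0.2, -0.5]
gripper_width: 0.159
```

```bash
python3 -m inch '[[[0,0.0005,0,0,0,0,1],[0,0,0,0,0,0,1],[0,0,0,0,0,0,1],[0,0,0,0,0,0,1]]]'; python3 lk.py
```

```text
t: 14.45
eef_pos: [544.2, 148.1, 60.9]
orientation: [1.13, 1.258, -1.132]
ft_force: [-5.1, 0.6, 1.4]
gripper_width: 0.158
t 14.45 pos [544.2 148.1  60.9] q [ 0.61  0.34 -0.44 -0.   -0.79  1.06] F [-5.1  0.6  1.4] T [0.22 1.73 0.04] w 13.9
[[-1.400e-03  9.944e-01  1.059e-01]
 [-5.000e-04  1.059e-01 -9.944e-01]
 [-1.000e+00 -1.400e-03  3.000e-04]]
spindle top 3289 x -30.54 y 30.0 50.2 z -11.76 10.34 mid -0.71
((40.091800689697266, -0.7078924179077148), (22.095863342285156, 20.175167083740234), 89.91290283203125)
```

Firmly home (5 N stop). I'll ease off, open, rise straight up and look.

```bash
python3 -m inch '[[[0,-0.0006,0,0,0,0,1],[0,0,0,0,0,0,0.85],[0,0,0,0,0,0,0.7],[0,0,0,0,0,0,0.6],[0,0,0,0,0,0,0.6],[0,0,0,0,0,0,0.6],[0,0,0,0,0,0,0.6]]]';python3 -c "
from h import *
say()"
```

```text
t: 15.2
eef_pos: [544.6, 148.3, 61.2]
orientation: [1.131, 1.257, -1.13]
ft_force: [-0.8, -0.1, -0.1]
gripper_width: 0.395
t 15.2 pos [544.6 148.3  61.2] q [ 0.61  0.34 -0.44  0.   -0.79  1.06] F [-0.8 -0.1 -0.1] T [-0.1  -0.03 -0.07] w 34.8
[[ 3.000e-04  9.944e-01  1.061e-01]
 [ 1.000e-04  1.061e-01 -9.944e-01]
 [-1.000e+00  3.000e-04 -1.000e-04]]
```

```bash
python3 -m inch '[[[-0.01,0,0,0,0,0,0.6],[-0.03,0,0,0,0,0,0.6],[-0.045,0,0,0,0,0,0.6],[-0.045,-0.01,0,0,0,0,0.8],[0,-0.04,0,0,0,0,1],[0,0,0,0,0,0,1],[0,0,0,0,0,0,1],[0,0,0,0,0,0,1],[0,0,0,0,0,0,1]]]';python3 lk.py
```

```text
t: 16.1
eef_pos: [495.1, 143.0, 190.9]
orientation: [1.13, 1.257, -1.131]
ft_force: [0.2, 0.2, -0.1]
gripper_width: 0.011
t 16.1 pos [495.1 143.  190.9] q [ 0.66  0.12 -0.39  0.   -1.06  1.01] F [ 0.2  0.2 -0.1] T [-0.07 -0.01  0.02] w 0.9
[[-3.000e-04  9.944e-01  1.059e-01]
 [-4.000e-04  1.059e-01 -9.944e-01]
 [-1.000e+00 -3.000e-04  4.000e-04]]Traceback (most recent call last):
  File "lk.py", line 12, in <module>
    print(cv2.minAreaRect(P[:,1:].astype(np.float32)))
                          ~^^^^^^
TypeError: 'NoneType' object is not subscriptable
```

View pics/w_last.png

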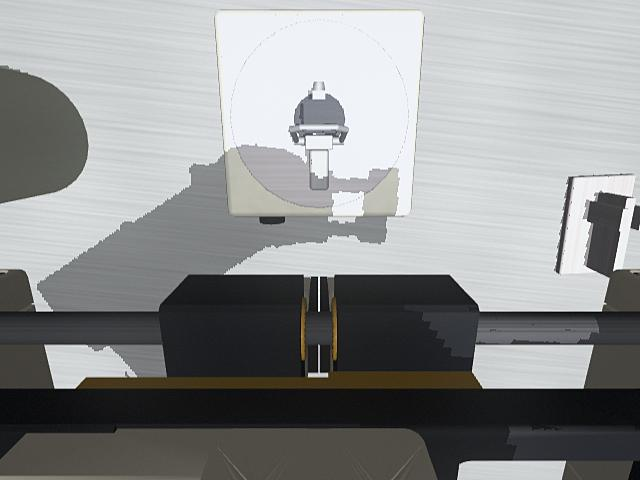

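The pin sits in the spindle, nose at (319,85), bar at (320,130), grip at (318,170). I'll measure these points in the drive's axes.

```bash
python3 - <<'E'
from h import *
X=np.load('pics/w_lastX.npy')  # tool frame, TCP z 190.9, x down
h=190.9-X[...,0]+0.95; y=X[...,1]; z=X[...,2]
v,u=np.mgrid[0:480,0:640]; b=(u>280)&(u<360)&(v>75)&(v<200)
def f(n,k):
    print(n,k.sum(),'h',np.percentile(h[k],[3,50,97]).round(1),'y',y[k].min().round(1),y[k].max().round(1),'z',z[k].min().round(1),z[k].max().round(1))
sp=b&(abs(h-92)<3);f('spindle top',sp)
f('bar',b&(h>105)&(h<130))
f('bar top',b&(h>115)&(h<130))
g=b&(v>155)&(h>70)&(h<100);f('grip',g)
for a,c in((160,168),(168,178),(178,188)): f(f'grip{a}',g&(v>=a)&(v<c))
f('nose',b&(v<97)&(h>60)&(h<82))
hd=b&(v>138)&(v<150)&(h>75)&(h<86);f('head',hd)
print(np.median(h[60:75,300:340]))
E
```

```text
spindle top 895 h [90.8 92.4 93.8] y 73.7 99.2 z -19.6 17.3
bar 426 h [109.1 119.1 121. ] y 76.2 82.0 z -19.9 17.7
bar top 364 h [115.6 119.5 121.1] y 77.9 82.0 z -18.4 16.8
grip 619 h [80.4 82.5 84.3] y 36.4 61.1 z -7.6 5.9
grip160 152 h [81.  83.  84.4] y 52.9 58.2 z -7.5 5.9
grip168 179 h [81.1 82.5 83.7] y 45.6 52.5 z -7.5 5.2
grip178 180 h [80.3 81.8 83.4] y 38.1 45.1 z -7.6 5.2
nose 183 h [75.1 77.8 79.5] y 102.4 112.8 z -5.1 2.8
head 322 h [77.3 84.2 85.6] y 65.8 73.0 z -20.0 17.1
36.05776801978847
```

```bash
python3 -m inch '[[[0,0.04,0,0,0,0,1],[0.03,0.02,0,0,0,0,1],[0.035,0,0,0,0,0,1],[0.02,0,0,0,0,0,1],[0,0,0,0,0,0,1],[0,0,0,0,0,0,1],[0,0,0,0,0,0,1],[0,0,0,0,0,0,1]]]';cat > yp.py <<'E'
from h import *
say();s=robot.read_state();e=s['eef_pos'];a=np.radians(6.08)
D=e[:2]-[583.0,152.9];print('drive frame x,y,z',(D@[np.cos(a),np.sin(a)]).round(1),(D@[-np.sin(a),np.cos(a)]).round(1),e[2].round(1))
p,d=robot.get_image('wrist');cv2.imwrite('pics/w_last.png',p[:,:,::-1])
c=robot.calibration('wrist');P=cloud(c,d);np.save('pics/lastP.npy',P)
E
python3 yp.py
```

```text
t: 16.95
eef_pos: [555.2, 149.8, 107.6]
orientation: [1.132, 1.257, -1.128]
ft_force: [0.3, 0.5, 0.3]
gripper_width: 0.006
t 16.95 pos [555.2 149.8 107.6] q [ 0.6   0.3  -0.37  0.   -0.9   1.07] F [0.3 0.5 0.3] T [-0.12  0.01 -0.01] w 0.5
[[ 0.0022  0.9943  0.1063]
 [ 0.0013  0.1063 -0.9943]
 [-1.      0.0023 -0.001 ]]
drive frame x,y,z -28.0 -0.1 107.6
```

View pics/w_last.png

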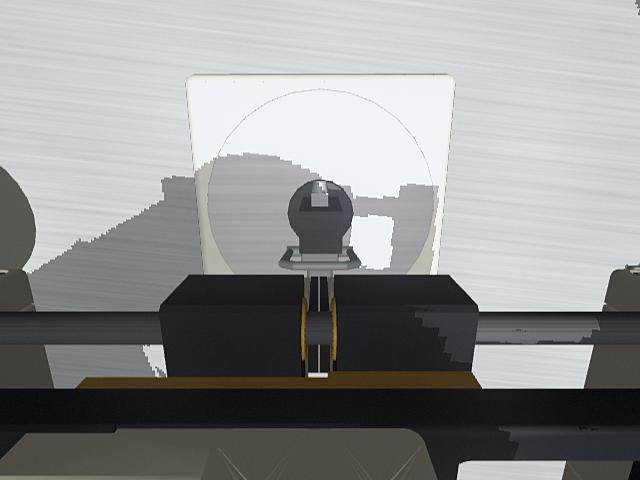

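```bash
python3 - <<'E'
from h import *
P=np.load('pics/lastP.npy');s=robot.read_state();T=R.from_rotvec(s['orientation']).as_matrix()
X=(P-s['eef_pos'])@T
for v,u in [(285,250),(300,200),(310,310),(310,330),(290,311),(290,328),(360,310),(360,328),(325,318),(370,260),(300,290),(285,309),(285,320)]: print((u,v),X[v,u].round(1))
E
```

```text
(250, 285) [-77.3  39.3 -17.6]
(200, 300) [-85.4  39.2 -27.2]
(310, 310) [-33.2  10.   -4.3]
(330, 310) [-37.1  12.    3.2]
(311, 290) [-15.8  10.6  -4.3]
(328, 290) [-16.7  11.    3. ]
(310, 360) [-45.6  -3.5  -4.1]
(328, 360) [-45.6  -3.5   2.4]
(318, 325) [-81.7  30.9  -1.1]
(260, 370) [-88.9  23.8 -14.1]
(290, 300) [-84.9  39.   -7.4]
(309, 285) [-14.4  12.3  -5.2]
(320, 285) [-9.9 10.4 -0.4]
```

```bash
python3 -m inch '[[[0,0.004,0,0,0,0,1],[0,0.004,0,0,0,0,1],[0,0.003,0,0,0,0,1],[0,0.003,0,0,0,0,1],[0,0.003,0,0,0,0,1],[0,0,0,0,0,0,1]]]';python3 -m inch '[[[0,0.003,0,0,0,0,1],[0,0.003,0,0,0,0,1],[0,0.002,0,0,0,0,1],[0,0.002,0,0,0,0,1],[0,0,0,0,0,0,1],[0,0,0,0,0,0,1]]]';python3 yp.py
```

```text
t: 17.6
eef_pos: [571.4, 151.0, 105.7]
orientation: [1.13, 1.258, -1.131]
ft_force: [-0.3, -1.2, -0.8]
gripper_width: 0.004
t: 18.2
eef_pos: [581.4, 152.2, 106.2]
orientation: [1.131, 1.257, -1.13]
ft_force: [-0.7, 0.3, -0.0]
gripper_width: 0.007
t 18.2 pos [581.4 152.2 106.2] q [ 0.58  0.34 -0.31  0.   -0.92  1.1 ] F [-0.7  0.3 -0. ] T [-0.09  0.16  0.04] w 0.6
[[ 4.000e-04  9.944e-01  1.060e-01]
 [ 2.000e-04  1.060e-01 -9.944e-01]
 [-1.000e+00  4.000e-04 -1.000e-04]]
drive frame x,y,z -1.7 -0.5 106.2
```

View pics/w_last.png

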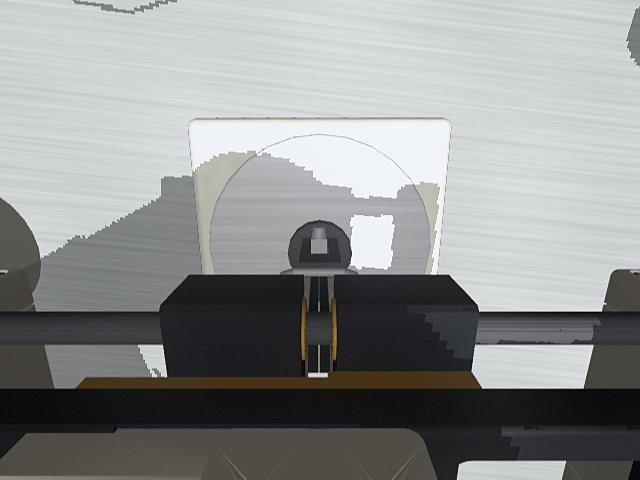

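```bash
python3 -m inch '[[[0,-0.004,0,0,0,0,1],[-0.008,0,0,0,0,0,1],[-0.008,0,0,0,0,0,1],[0,-0.02,0,0,0,0,1],[0,-0.02,0,0,0,0,1],[0,0,0,0,0,0,1],[0,0,0,0,0,0,1],[0,0,0,0,0,0,1]]]';python3 yp.py
python3 - <<'E'
from h import *
P=np.load('pics/lastP.npy');a=np.radians(6.08)
D=P-[583.0,152.9,-0.95];x=D[...,:2]@[np.cos(a),np.sin(a)];y=D[...,:2]@[-np.sin(a),np.cos(a)];h=D[...,2]
b=(abs(y)<23)&(x>-45)&(x<45);b[275:]=0
def f(n,k): print(n,k.sum(),'x',x[k].min().round(1),x[k].max().round(1),'h',np.percentile(h[k],[3,50,97]).round(1),'y',y[k].min().round(1),y[k].max().round(1))
f('bar',b&(h>98)&(h<125)); f('top',b&(abs(h-92.3)<2)); f('nose',b&(x>12)&(h>60)&(h<85)); f('grip/head',b&(x<-14)&(h>70)&(h<90))
E
```

```text
t: 19.05
eef_pos: [538.3, 147.9, 122.7]
orientation: [1.131, 1.257, -1.129]
ft_force: [-0.5, -0.2, -0.2]
gripper_width: 0.002
t 19.05 pos [538.3 147.9 122.7] q [ 0.62  0.26 -0.39  0.   -0.92  1.06] F [-0.5 -0.2 -0.2] T [-0.06 -0.03 -0.01] w 0.1
[[ 1.300e-03  9.943e-01  1.062e-01]
 [ 6.000e-04  1.062e-01 -9.943e-01]
 [-1.000e+00  1.400e-03 -5.000e-04]]
drive frame x,y,z -44.9 -0.3 122.7
bar 804 x -1.8 11.0 h [100.2 112.  114. ] y -18.3 19.2
top 1379 x -11.3 10.9 h [90.7 92.  93.3] y -18.3 19.1
nose 347 x 12.2 24.3 h [73.7 77.4 78.9] y -4.0 4.5
grip/head 1525 x -44.9 -14.0 h [72.7 82.9 84.8] y -18.6 19.1
```

View pics/w_last.png

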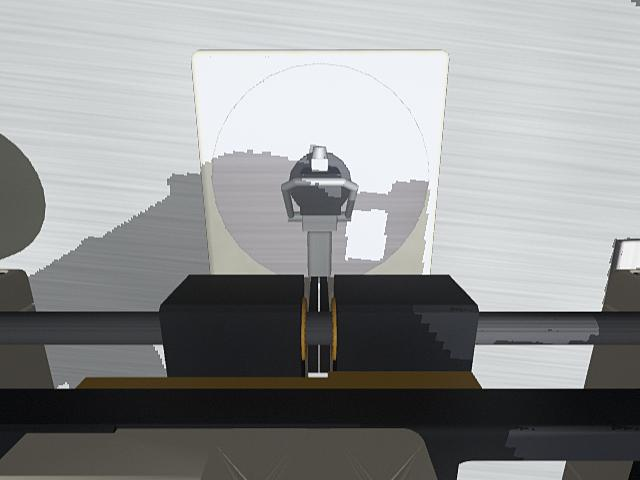

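```bash
python3 -m inch '[[[0,0.03,0,0,0,0,1],[0,0.029,0,0,0,0,1],[0,0,0,0,0,0,1],[0,0,0,0,0,0,1],[0.005,0,0,0,0,0,1],[0.003,0,0,0,0,0,1],[0,0,0,0,0,0,1],[0,0,0,0,0,0,1]]]';python3 yp.py
```

```text
t: 19.9
eef_pos: [595.7, 153.7, 114.1]
orientation: [1.13, 1.258, -1.131]
ft_force: [0.3, 0.0, 0.2]
gripper_width: 0.003
t 19.9 pos [595.7 153.7 114.1] q [ 0.57  0.35 -0.27 -0.   -0.95  1.11] F [0.3 0.  0.2] T [-0.09 -0.03 -0.06] w 0.3
[[-2.000e-04  9.943e-01  1.063e-01]
 [-0.000e+00  1.063e-01 -9.943e-01]
 [-1.000e+00 -2.000e-04  0.000e+00]]
drive frame x,y,z 12.7 -0.5 114.1
```

```bash
python3 -m inch '[[[0,0.0015,0,0,0,0,1],[0.002,0.003,0,0,0,0,1],[0.0025,0.0035,0,0,0,0,1],[0.0025,0.003,0,0,0,0,1],[0,0,0,0,0,0,1]]]';python3 -m inch '[[[0.0035,0.003,0,0,0,0,1],[0.0037,0.003,0,0,0,0,1],[0,0,0,0,0,0,1],[0,0,0,0,0,0,1]]]'; python3 yp.py
```

```text
t: 20.45
eef_pos: [607.9, 155.0, 106.8]
orientation: [1.131, 1.257, -1.13]
ft_force: [1.6, 0.8, 2.5]
gripper_width: 0.005
t: 20.85
eef_pos: [612.6, 155.4, 99.3]
orientation: [1.13, 1.258, -1.132]
ft_force: [0.5, 0.2, 2.4]
gripper_width: 0.006
t 20.85 pos [612.6 155.4  99.3] q [ 0.56  0.39 -0.25 -0.   -0.93  1.12] F [0.5 0.2 2.4] T [ 0.04 -0.35 -0.02] w 0.5
[[-1.100e-03  9.944e-01  1.058e-01]
 [-5.000e-04  1.058e-01 -9.944e-01]
 [-1.000e+00 -1.200e-03  3.000e-04]]
drive frame x,y,z 29.7 -0.7 99.3
```

View pics/w_last.png

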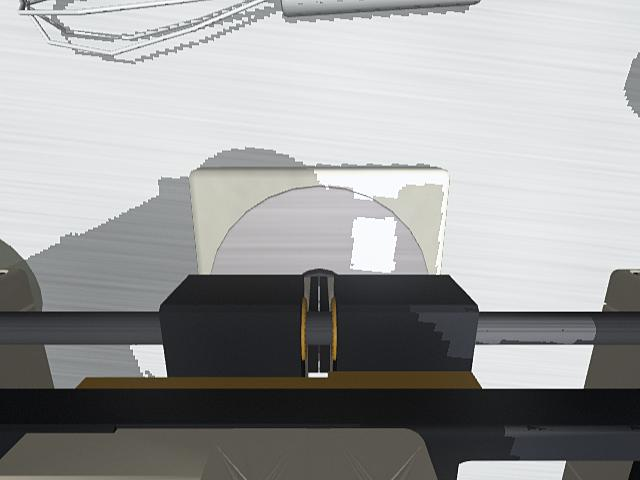

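```bash
python3 -m inch '[[[0.0035,0.001,0,0,0,0,1],[0.0042,0.0012,0,0,0,0,1],[0,0,0,0,0,0,1],[0,0,0,0,0,0,1]]]';python3 -m inch '[[[0.004,0.0014,0,0,0,0,1],[0.004,0.0012,0,0,0,0,1],[0,0,0,0,0,0,1],[0,0,0,0,0,0,1],[0,0,0,0,0,0,1]]]'; python3 yp.py
```

```text
t: 21.3
eef_pos: [614.6, 155.5, 91.6]
orientation: [1.13, 1.258, -1.132]
ft_force: [-0.2, 0.5, -0.3]
gripper_width: 0.004
t: 21.8
eef_pos: [617.7, 156.0, 84.1]
orientation: [1.13, 1.258, -1.131]
ft_force: [0.4, -0.8, 0.7]
gripper_width: 0.007
t 21.8 pos [617.7 156.   84.1] q [ 0.55  0.42 -0.25 -0.   -0.9   1.12] F [ 0.4 -0.8  0.7] T [-0.05 -0.    0.01] w 0.6
[[-3.000e-04  9.944e-01  1.059e-01]
 [-1.000e-04  1.059e-01 -9.944e-01]
 [-1.000e+00 -3.000e-04  1.000e-04]]
drive frame x,y,z 34.8 -0.6 84.1
```

```bash
python3 -m inch '[[[0.003,0.0005,0,0,0,0,1],[0.002,0,0,0,0,0,1],[0,0,0,0,0,0,1],[0,0,0,0,0,0,1]]]';python3 -m inch '[[[0.0015,0,0,0,0,0,1],[0.0015,0,0,0,0,0,1],[0,0,0,0,0,0,1],[0,0,0,0,0,0,1]]]'; python3 yp.py
```

```text
t: 22.25
eef_pos: [618.2, 156.1, 79.0]
orientation: [1.13, 1.258, -1.131]
ft_force: [0.5, 0.5, 0.6]
gripper_width: 0.001
t: 22.65
eef_pos: [618.2, 156.1, 76.1]
orientation: [1.13, 1.258, -1.131]
ft_force: [0.4, -0.1, -0.2]
gripper_width: 0.001
t 22.65 pos [618.2 156.1  76.1] q [ 0.55  0.43 -0.26 -0.   -0.89  1.12] F [ 0.4 -0.1 -0.2] T [-0.05 -0.16  0.  ] w 0.1
[[-2.000e-04  9.944e-01  1.060e-01]
 [-1.000e-04  1.060e-01 -9.944e-01]
 [-1.000e+00 -2.000e-04  1.000e-04]]
drive frame x,y,z 35.3 -0.6 76.1
```

Force is too small to tell contact, so I'll rise, step back and look.

```bash
python3 -m inch '[[[-0.02,0.002,0,0,0,0,1],[-0.035,0,0,0,0,0,1],[-0.015,-0.04,0,0,0,0,1],[0,-0.045,0,0,0,0,1],[0,0,0,0,0,0,1],[0,0,0,0,0,0,1],[0,0,0,0,0,0,1]]]';python3 yp.py
cat > ms.py <<'E'
from h import *
P=np.load('pics/lastP.npy');a=np.radians(6.08)
D=P-[583.0,152.9,-0.95];x=D[...,:2]@[np.cos(a),np.sin(a)];y=D[...,:2]@[-np.sin(a),np.cos(a)];h=D[...,2]
b=(abs(y)<23)&(x>-60)&(x<45);b[275:]=0
def f(n,k):
    if k.sum(): print(n,k.sum(),'x',x[k].min().round(1),x[k].max().round(1),'h',np.percentile(h[k],[3,50,97]).round(1),'y',y[k].min().round(1),y[k].max().round(1))
f('top',b&(abs(h-92.3)<2)&(abs(y)<12)); f('nose',b&(x>12)&(x<26)&(abs(y)<6)&(h>60)&(h<85)); f('grip',b&(x<-30)&(h>70)&(h<90)&(abs(y)<9));f('gripfront',b&(x<-22)&(x>-30)&(h>70)&(h<90)&(abs(y)<9))
f('bar',b&(x>26)&(x<40)&(h>55)&(h<125))
for q in(-10,-4,3,10,16,22): f(f'wires{q}',b&(x>q)&(x<q+5)&(abs(y)>13)&(h>55))
E
python3 ms.py
```

```text
t: 23.4
eef_pos: [536.4, 147.6, 146.4]
orientation: [1.131, 1.257, -1.13]
ft_force: [0.3, 0.9, -0.9]
gripper_width: 0.002
t 23.4 pos [536.4 147.6 146.4] q [ 0.62  0.23 -0.36  0.   -0.97  1.06] F [ 0.3  0.9 -0.9] T [-0.03 -0.05  0.02] w 0.2
[[ 7.000e-04  9.943e-01  1.062e-01]
 [ 3.000e-04  1.062e-01 -9.943e-01]
 [-1.000e+00  7.000e-04 -2.000e-04]]
drive frame x,y,z -46.9 -0.3 146.4
top 1394 x -11.1 11.2 h [90.8 92.  93.2] y -11.1 10.7
nose 293 x 12.4 24.5 h [74.1 77.3 78.8] y -3.9 4.9
grip 637 x -51.4 -30.0 h [80.4 82.1 83.6] y -6.2 7.1
gripfront 259 x -29.9 -22.0 h [81.9 83.2 84.5] y -8.5 8.1
bar 378 x 26.3 32.8 h [76.6 78.1 79.5] y -18.0 18.9
wires-10 165 x -9.8 -5.0 h [ 71.8  74.4 217.9] y -22.8 22.9
wires-4 95 x -3.9 1.0 h [72.2 74.1 75.4] y -18.5 19.3
wires3 94 x 3.0 8.0 h [73.7 75.1 76.3] y -18.2 19.0
wires10 102 x 10.4 14.9 h [74.3 75.8 76.9] y -17.9 19.5
wires16 117 x 16.0 21.0 h [75.1 76.7 78.1] y -18.4 19.3
wires22 130 x 22.1 26.9 h [76.  77.4 78.8] y -18.2 19.1
```

View pics/w_last.png

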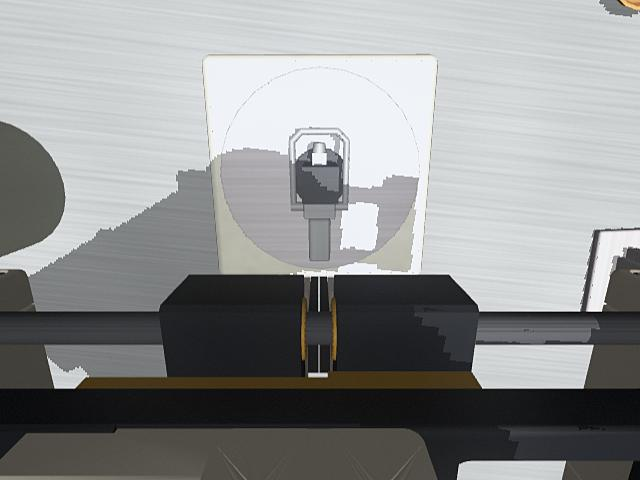

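The ring lies round the spindle: slope 0.127 against 0.073 for the pin, so about 0.05 rad. The pin hasn't moved (tail at −51.4, nose +24.5). I'll add one more gentle press for margin.

```bash
python3 -m inch '[[[0,0.045,0,0,0,0,1],[0,0.038,0,0,0,0,1],[0.03,0,0,0,0,0,1],[0.03,0,0,0,0,0,1],[0,0,0,0,0,0,1],[0,0,0,0,0,0,1],[0,0,0,0,0,0,1],[0,0,0,0,0,0,1]]]';python3 yp.py
```

```text
t: 24.25
eef_pos: [619.3, 156.7, 88.0]
orientation: [1.132, 1.257, -1.128]
ft_force: [-0.6, -0.1, 0.1]
gripper_width: 0.003
t 24.25 pos [619.3 156.7  88. ] q [ 0.55  0.41 -0.25  0.   -0.91  1.12] F [-0.6 -0.1  0.1] T [-0.01 -0.1  -0.04] w 0.3
[[ 2.600e-03  9.943e-01  1.064e-01]
 [ 1.200e-03  1.064e-01 -9.943e-01]
 [-1.000e+00  2.700e-03 -9.000e-04]]
drive frame x,y,z 36.5 -0.1 88.0
```

```bash
python3 -m inch '[[[0.005,0,0,0,0,0,1],[0.004,0,0,0,0,0,1],[0,0,0,0,0,0,1],[0,0,0,0,0,0,1],[0.002,0,0,0,0,0,1],[0,0,0,0,0,0,1],[0,0,0,0,0,0,1]]]';python3 -m inch '[[[0.001,0,0,0,0,0,1],[0,0,0,0,0,0,1],[0,0,0,0,0,0,1]]]';python3 -m inch '[[[0.001,0,0,0,0,0,1],[0,0,0,0,0,0,1],[0,0,0,0,0,0,1]]]'; python3 yp.py
```

```text
t: 25.0
eef_pos: [618.4, 156.1, 75.2]
orientation: [1.131, 1.257, -1.131]
ft_force: [1.0, 0.4, 0.4]
gripper_width: 0.006
t: 25.3
eef_pos: [618.3, 156.1, 74.2]
orientation: [1.131, 1.258, -1.131]
ft_force: [0.8, -0.1, 0.7]
gripper_width: 0.007
t: 25.6
eef_pos: [618.4, 156.2, 73.4]
orientation: [1.131, 1.257, -1.13]
ft_force: [0.0, -0.2, 2.7]
gripper_width: 0.005
t 25.6 pos [618.4 156.2  73.4] q [ 0.55  0.43 -0.26  0.   -0.88  1.12] F [ 0.  -0.2  2.7] T [ 0.    0.09 -0.04] w 0.5
[[ 3.000e-04  9.944e-01  1.061e-01]
 [ 1.000e-04  1.061e-01 -9.944e-01]
 [-1.000e+00  3.000e-04 -0.000e+00]]
drive frame x,y,z 35.6 -0.5 73.4
```

```bash
python3 -m inch '[[[0.0008,0,0,0,0,0,1],[0,0,0,0,0,0,1],[0,0,0,0,0,0,1],[0,0,0,0,0,0,1]]]'
```

```text
t: 26.05
eef_pos: [618.5, 156.2, 72.9]
orientation: [1.131, 1.257, -1.13]
ft_force: [-1.3, 0.1, 5.8]
gripper_width: 0.002
```

```bash
python3 -m inch '[[[-0.02,0,0,0,0,0,1],[-0.035,0,0,0,0,0,1],[-0.02,-0.04,0,0,0,0,1],[0,-0.045,0,0,0,0,1],[0,0,0,0,0,0,1],[0,0,0,0,0,0,1],[0,0,0,0,0,0,1]]]';python3 yp.py; python3 ms.py
python3 - <<'E'
from h import *
p,d=robot.get_image('scene');cv2.imwrite('pics/s9.png',p[:,:,::-1])
E
```

```text
t: 26.75
eef_pos: [534.3, 147.4, 147.4]
orientation: [1.131, 1.257, -1.13]
ft_force: [0.9, -0.1, 0.3]
gripper_width: 0.005
t 26.75 pos [534.3 147.4 147.4] q [ 0.62  0.23 -0.37  0.   -0.98  1.05] F [ 0.9 -0.1  0.3] T [-0.02 -0.04 -0.04] w 0.5
[[ 4.000e-04  9.943e-01  1.062e-01]
 [ 2.000e-04  1.062e-01 -9.943e-01]
 [-1.000e+00  5.000e-04 -1.000e-04]]
drive frame x,y,z -49.0 -0.3 147.4
top 1364 x -10.9 11.1 h [90.8 92.  93.2] y -11.0 11.0
nose 292 x 12.1 24.2 h [74.5 77.4 78.7] y -4.0 4.9
grip 648 x -52.0 -30.2 h [80.3 82.1 83.8] y -6.3 7.1
gripfront 257 x -29.9 -22.4 h [81.1 83.  84.4] y -6.1 7.5
bar 411 x 26.0 33.2 h [74.2 76.  77.5] y -18.3 19.2
wires-10 166 x -10.0 -5.0 h [ 71.5  73.9 218.9] y -22.7 22.8
wires-4 92 x -3.9 0.7 h [71.8 73.6 74.7] y -18.5 19.3
wires3 95 x 3.1 7.7 h [72.6 74.2 75.5] y -18.3 19.1
wires10 95 x 10.0 14.5 h [72.9 74.6 75.9] y -18.1 18.9
wires16 106 x 16.3 20.6 h [73.5 75.  76.4] y -18.6 19.4
wires22 121 x 22.4 26.6 h [73.9 75.6 76.7] y -18.4 19.2
```

View pics/w_last.png

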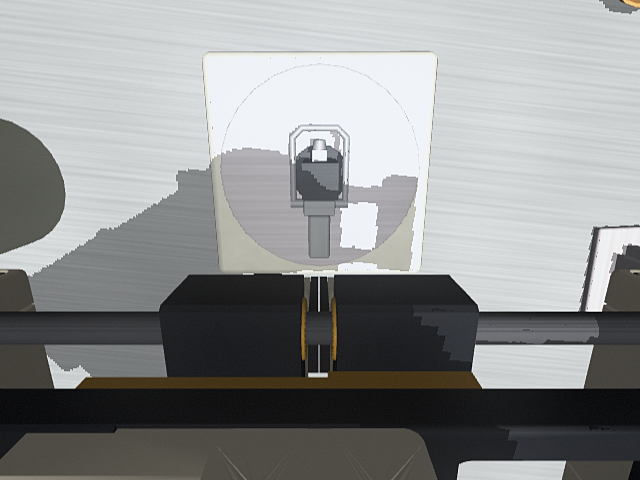

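View pics/s9.png

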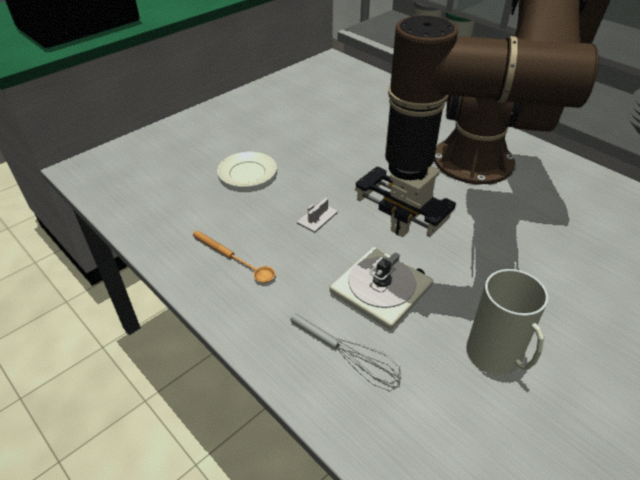

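The ring's slope (0.077) now matches the pin's (about 0.07), so it lies flat. The pin's shoulder is at about x = −12 mm, the bystanders are unmoved and the arm is clear. I'll hand in.

```bash
python3 -m inch '[[[0,0,0,0,0,0,1],[0,0,0,0,0,0,1],[0,0,0,0,0,0,1]]]'; python3 -c "
from station import robot
print(robot.close_job())"
```

```text
t: 27.15
eef_pos: [533.9, 147.0, 147.0]
orientation: [1.13, 1.258, -1.131]
ft_force: [0.5, 0.4, -0.8]
gripper_width: 0.003
the job is handed in; nothing more can be done
None
```

The turntable is locked: the pin is through the spindle and home, and its ring lies flat around it. I handed in at about 27 s; the station gives no verdict, so the result below rests on my own measurements.

**What I did**
- I gripped the pin from its cradle and lined it up with the hole (axis about 72 mm above the bench) using the wrist camera.
- I fed it in with no noticeable force, and it stopped home at about 5 N.
- I let go, swung the ring over the spindle with the closed fingers, then pressed it down to its stop with a peak of about 6 N at the wrist.

**Last checks**
- **Pin position:** the shoulder is at about x = −12 mm (allowed −14.5 to −8.5), the point at about +24 mm, and it sits on the spindle's centre line within about 0.5 mm.
- **Pin angle:** it rests about 0.07 rad nose-up from the play in the hole, against the 0.15 rad allowed.
- **Ring:** after a first press that left it about 0.05 rad up, a second press brought its slope level with the pin's (0.077 against about 0.07), so it is flat within measuring error.
- **Surroundings:** the fingers are clear of everything, and the plate, pitcher, spoon and whisk look unmoved in the scene picture.

**What went wrong:** I worked out one move 100 mm too far while carrying the pin to the drive. It passed at a safe height, touched nothing, and I corrected it before inserting.

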